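Clear the jars, fetch the locked hemostat, put the jars back

TASK

First move both sample jars off the wooden board and stand them on the black rubber mat, so that the hemostats behind them can be reached. Then fetch the used hemostat, the one ratcheted shut with its jaws together, and lay it flat and lengthwise in the middle of the white enamel tray; the one with its jaws open is clean and stays where it lies, as do the small round dish and the vial. Last, stand each jar back in the centre of its own cork inlay on the board, the tall narrow jar on the small inlay and the squat wide jar on the large one, keeping the jars upright throughout.

Things in the scene. Friction and masses are not known exactly. Their poses are not given: they have to be found in the camera images.
- jar_tall: tall narrow capped glass sample jar, 44 mm in diameter and 105 mm high, black cap, 0.1 to 0.2 kg. Origin: centre of its underside; z up. At the start it stands on the small cork inlay. Straight sides up to 87 mm, then the cap (40 mm across): grip the sides from above, 70 to 80 mm above its foot.
- jar_squat: squat wide capped glass sample jar, 60 mm in diameter and 80 mm high, black cap, 0.13 to 0.25 kg. Origin: centre of its underside; z up. At the start it stands on the large cork inlay. Straight sides up to 62 mm, then the cap (56 mm across): grip the sides from above, 45 to 55 mm above its foot.
- hemostat_shut: steel hemostat ratcheted shut: jaws together, rings close. Rigid, 125 mm long, 46 mm wide over the rings, 7 mm thick, 0.045 kg. Lies flat on the board behind one of the jars, along the board. Origin: on its underside at mid-length, by its centre of mass; x points to the jaw tips, z up. Grip it across (along y) at the origin, where the shanks are 14 mm wide, fingertips 1 to 3 mm above its underside.
- hemostat_open: steel hemostat of the same make with its jaws and rings spread open as an X (gap of about 15 mm at the jaw tips), the same height and frame; about 125 mm long and 80 mm wide over its rings, 0.045 kg. It stays where it lies, on the board behind the other jar.
- inlay_small: small round cork inlay, 58 mm in diameter, flush in the top of the wooden board: place of the tall jar. Origin: its centre, level with the board's top (12 mm above the table). x points to the back of the board, where the hemostats lie 55 mm behind the inlays; y points along the board. The two inlays are 140 mm apart along the board. Fixed in a run.
- inlay_large: large round cork inlay, 74 mm in diameter, flush in the top of the same board: place of the squat jar. Origin and axes as for the small one. The board is 200 by 340 mm, with a rim 12 mm above its top at the back (120 mm or more behind the inlays' centres) and at both ends; its front is open.
- mat: black rubber mat, 210 mm (its x) by 140 mm (its y), 3 mm thick, flat on the table to one side of the board: the side area for the jars, with room for both along its x (100 mm apart). Origin: centre of its underside, at table height. Fixed for the run.
- tray: white enamel instrument tray, 220 mm (its x, lengthwise) by 160 mm (its y), walls 20 mm high and 4 mm thick, floor 4 mm thick. Origin: centre of its underside, at table height. Stands to the other side of the board; fixed for the run.
- dish: small pale round covered dish, 45 mm in diameter, 14 mm high, on the front of the board, midway between the inlays. Origin: centre of its underside. To be left alone.
- vial: small amber vial, 18 mm in diameter, 42 mm high, upright near the back rim of the board, midway along it. Origin: centre of its underside. To be left alone.
Not all that is in view belongs to the job. Leave any blue or yellow look-alike of the hemostat_shut alone.

How it is judged:
On the way, in this order (a step that is already met when the one before it is completed fails the run):
1. both jars stand upright on the mat, released (x of jar_tall in the frame of mat between -0.1 and 0.1 m and y of jar_tall in the frame of mat between -0.066 and 0.066 m and z of each of jar_tall, jar_squat in the frame of mat below 0.01 m and angle between each of jar_tall, jar_squat's own z axis and vertical below 0.1 rad and x of jar_squat in the frame of mat between -0.1 and 0.1 m and y of jar_squat in the frame of mat between -0.066 and 0.066 m and contact force between each of jar_tall, jar_squat and the fingers below 0.05 N and linear speed of each of jar_tall, jar_squat below 0.02 m/s), for 0.2 s.
2. the shut hemostat lies in the tray, released, while both jars still stand on the mat (x of hemostat_shut in the frame of tray between -0.042 and 0.042 m and y of hemostat_shut in the frame of tray between -0.055 and 0.055 m and z of hemostat_shut in the frame of tray below 0.012 m and angle between hemostat_shut's own z axis and vertical below 0.12 rad and angle between the x axis of hemostat_shut and the x axis of tray, either way round below 0.35 rad and contact force between hemostat_shut and the fingers below 0.05 N and linear speed of hemostat_shut below 0.02 m/s and x of jar_tall in the frame of mat between -0.1 and 0.1 m and y of jar_tall in the frame of mat between -0.066 and 0.066 m and z of each of jar_tall, jar_squat in the frame of mat below 0.01 m and angle between each of jar_tall, jar_squat's own z axis and vertical below 0.1 rad and x of jar_squat in the frame of mat between -0.1 and 0.1 m and y of jar_squat in the frame of mat between -0.066 and 0.066 m), for 0.2 s.
At the end, for the whole second after the job is handed in: Shut hemostat flat in the tray, lengthwise within 0.35 rad, its origin within 42 mm (along) and 55 mm (across) of the centre; each jar upright within 12 mm of its own inlay's centre; open hemostat, dish and vial within 25 mm of their starts; all released and at rest (x of hemostat_shut in the frame of tray between -0.042 and 0.042 m and y of hemostat_shut in the frame of tray between -0.055 and 0.055 m and z of hemostat_shut in the frame of tray below 0.012 m and angle between hemostat_shut's own z axis and vertical below 0.12 rad and angle between the x axis of hemostat_shut and the x axis of tray, either way round below 0.35 rad and contact force between each of hemostat_shut, jar_tall, jar_squat and the fingers below 0.05 N and linear speed of each of hemostat_shut, jar_tall, jar_squat below 0.02 m/s and horizontal distance between jar_tall and inlay_small below 0.012 m and z of jar_tall in the frame of inlay_small below 0.008 m and angle between each of jar_tall, jar_squat's own z axis and vertical below 0.1 rad and horizontal distance between jar_squat and inlay_large below 0.012 m and z of jar_squat in the frame of inlay_large below 0.008 m and distance of each of hemostat_open, dish, vial from where it was at the start of the episode below 0.025 m); the robot touches nothing.
It fails at once if a jar is tipped by more than 0.6 rad (angle between any of jar_tall, jar_squat's own z axis and vertical above 0.6 rad).
It fails at once if the open hemostat, the dish or the vial is moved more than 25 mm or the vial is knocked over (distance of any of hemostat_open, dish, vial from where it was at the start of the episode above 0.025 m or angle between vial's own z axis and vertical above 0.6 rad).
It also fails if it takes over 138 s, if anything falls off the work surface, if the arm or the gripper's body presses on something with over 40 N, if the wrist force passes 120 N, or if a joint passes its speed limit or range.

ROBOT

A 6-joint arm with a two-finger parallel gripper is mounted at the origin on the work surface. World frame = base frame: x ahead of the robot, y to its left, z up, the work surface at z = 0. Lengths are in m, angles in rad, forces in N, time in s.
With the tool pointing down it reaches from about 0.375 to 0.975 m from the base axis. Payload 3.8 kg.
Tool frame: the origin (TCP) lies on the centre line of the jaws, within the pads' length; the fingertips stand 14 mm ahead of it and the grasp point (between the pads) lies 5 mm behind it (bot.finger_overhang is the distance from the TCP to the fingertips, in m); y points along the fingers, x is the direction in which the jaws open and shut, and the axes are right-handed (so a half turn about y gives the same grasp; the last joint's range is limited). The gripper opens to 85 mm and grips with 20 to 120 N. Pads are 22 mm wide; open, the fingers measure 114 mm over their backs; the gripper's body (76 mm by 85 mm) begins 54 mm behind the grasp point. The pads swing forward as they close: fully open they stand 13 mm farther back than shut.
Start: joints at [-1.345, 0.264, 1.604, -0, 1.274, -0.037], TCP at [0.175, -0.652, 0.245] pointing down, gripper open.
Joint ranges: [-2.63, 2.63], [-0.94, 2.18], [0.31, 2.57], [-1.31, 4.45], [0, 2.66], [-2.55, 2.55]. Speed limits (rad/s): [2.57, 2.57, 3.14, 3.14, 3.14, 3.14].

INTERFACE

Orientations are given as a rotation vector (axis times angle).
In Python, from workcell import readout, read_camera, bot, spotter gives the robot as it stands.
- The arm moves only by the tool jog_arm, never from a script. Its argument "increments" is a list of rows, each a list of 7 numbers: the shift along the tool's x, y, z in m, then the turn, a rotation vector about the tool's x, y, z in rad, then the opening, from 0 (shut) to 1 (fully open). A call has 1 to 10 rows; each row shifts and turns the pose as measured when the row begins, along the tool's axes as they then stand; what a row does not reach is not made up. A row lasts 1/8 s, in which the tool goes at most 62.5 mm and 10.7 degrees, less where a joint would pass 70% of its speed; a pose out of reach is approached as far as the arm can. A call with a gripper value outside its range is refused whole. The fingers move at their own pace and stop on an object; "force" is the grip in N (left out, the last holds). Time passes only in rows, so rows that do not move let the fingers close. It gives the time, the measured TCP pose, the force and the opening at its end, in the units of the state.
- readout.read_state(): the state, without advancing time (a new reading comes with each control period).
- read_camera(name): name is "scene" or "top" or "wrist"; returns a dict with "img" (384x512x3 uint8, blue, green, red), "range_z" (384x512 float32, m along the optical axis (not along the pixel's ray), 0 where there is no reading), "fx", "fy", "cx", "cy" (pixels), "world_from_camera" (4x4, takes a point from camera to world coordinates). Camera axes: x right, y down, z forward; pixel columns grow to the right and rows downward; lengths in m; the calibration is good to about 2 mm. A picture is of the moment at which its call begins.
- bot.finish_job(): hands the job in, once; it reports no verdict.
Trained networks look in a picture, given as the dict that the camera call returned (one of the last four; its "shot" number tells which), for a name from the list of things; names that differ only in an ending like _2 or _b are one class to them, and where a whole thing is asked for, a point or a joint stands for the part that bears it (a point fixed in the world has none). Each returns a list of dicts, best first, with "p" (0 to 1); they miss things now and then, are a little off and sometimes report something else, mostly with a low value. They report only what shows in the picture. A call takes as long as a camera call. They do not tell look-alikes from the thing itself.
- spotter.masks_of(picture, thing): "mask" (384x512 bool, what is visible of it) and "location" ([column, row] in pixels, amid what is visible of it).
- spotter.spot_point(picture, thing): "location" ([column, row] in pixels: a listed point, or the origin of a listed thing).
The state is a dict: "time": time; "q": joint angles; "joint_vel": joint speeds; "joint_torque": joint torques, N m; "tool_pos": TCP position; "tcp_rot": TCP orientation; "wrist_force": force on the tool from outside, world axes, zero at the start; "torque": the same for the moment, N m; "width": opening from 0.0 (shut) to 1.0 (fully open).
Only numpy, scipy, OpenCV 4.12 (cv2) and the standard library are available. Lean on these libraries where they do the work, as an engineer would, in place of code of your own. Each camera call takes 0.05 s, during which the arm holds its last target. There are 200 camera calls.

## Working session

There is one attempt and no reset: what is moved stays moved. The work goes in short steps, Python scripts to look and compute and a tool call to move; the robot and the scene stay as the last step left them, time stands still between calls to the robot, and variables do not carry over. Pictures are saved under pics/ and viewed, about 12 in all and at most 16, crops included, and the job is handed in when it is done.

Besides the shell and the picture viewer there is one more tool, called as name([rows], argument=value, ...), one row to a line, values as JSON. jog_arm: Moves the arm, as the interface text tells. Its arguments: {"type":"object","properties":{"increments":{"type":"array"},"force":{"type":"number"}},"required":["increments"]}

```bash
mkdir -p pics; ls; cat > h.py <<'E'
import numpy as np, cv2
from scipy.spatial.transform import Rotation as R
from workcell import readout, read_camera, bot, spotter
def pts(c):
    z=c["range_z"]; v,u=np.indices(z.shape)
    P=np.stack([(u-c["cx"])/c["fx"]*z,(v-c["cy"])/c["fy"]*z,z],-1)
    T=c["world_from_camera"]; return P@T[:3,:3].T+T[:3,3]
def ray(c,uv,h):
    "world point where pixel ray meets height h"
    T=c["world_from_camera"]; d=T[:3,:3]@np.array([(uv[0]-c["cx"])/c["fx"],(uv[1]-c["cy"])/c["fy"],1.])
    o=T[:3,3]; return o+d*(h-o[2])/d[2]
def proj(c,p):
    T=c["world_from_camera"]; q=T[:3,:3].T@(np.array(p)-T[:3,3]); return q[:2]/q[2]*[c["fx"],c["fy"]]+[c["cx"],c["cy"]]
def st():
    s=readout.read_state(); print("t",s["time"],"tcp",np.round(s["tool_pos"],4),"w",np.round(s["width"],3)); 
    print("R",np.round(R.from_rotvec(s["tcp_rot"]).as_matrix(),3).tolist(),"q",np.round(s["q"],2),"F",np.round(s["wrist_force"],1)); return s
def to(p,yaw=None):
    "tool-frame shift to world p; turn about tool z so that tool x has the world yaw (mod pi)"
    s=readout.read_state(); M=R.from_rotvec(s["tcp_rot"]).as_matrix()
    d=M.T@(np.array(p)-s["tool_pos"]); a=0
    if yaw is not None:
        cur=np.arctan2(M[1,0],M[0,0]); a=-((yaw-cur+np.pi/2)%np.pi-np.pi/2)
    print("shift",np.round(d,4),"turn z",np.round(a,3))
E
cat > a.py <<'E'
from h import *
st()
for n in ["top","scene"]:
    c=read_camera(n); cv2.imwrite(f"pics/{n}0.png",cv2.resize(c["img"],(800,600)) if n=="top" else c["img"]); P=pts(c)
    print(n,c["world_from_camera"][:3,3])
    for t,h in dict(jar_tall=.012,jar_squat=.012,hemostat_shut=.012,hemostat_open=.012,inlay_small=.012,inlay_large=.012,mat=0,tray=0,dish=.012,vial=.012).items():
        for o in spotter.masks_of(c,t)[:3]:
            m=o["mask"]; q=P[m&(c["range_z"]>0)]
            print(t,round(o["p"],2),o["location"],"med",np.round(np.median(q,0),3) if len(q) else None, "lo",np.round(np.percentile(q,2,0),3),"hi",np.round(np.percentile(q,98,0),3))
        print("   pt",[(round(o["p"],2),np.round(o["location"]).tolist(),np.round(ray(c,o["location"],h),3)[:2].tolist()) for o in spotter.spot_point(c,t)[:3]])
E
python3 a.py
```

```text
pics
t 0.0 tcp [ 0.1752 -0.6511  0.2439] w 0.999
R [[0.26, -0.001, 0.966], [-0.966, 0.002, 0.26], [-0.002, -1.0, 0.0]] q [-1.34  0.26  1.61 -0.    1.27 -0.04] F [-0.9 -1.  -0.5]
top [0.44080656 0.00911033 1.05123697]
jar_tall 0.87 [216.7, 179.1] med [0.555 0.069 0.115] lo [0.539 0.05  0.012] hi [0.578 0.091 0.119]
   pt [(0.67, [219.0, 179.0], [0.57, 0.075]), (0.17, [221.0, 184.0], [0.557, 0.071])]
jar_squat 0.15 [216.5, 178.8] med [0.558 0.07  0.116] lo [0.54  0.051 0.013] hi [0.597 0.089 0.119]
   pt [(0.69, [279.0, 186.0], [0.551, -0.079])]
hemostat_shut 0.74 [289.8, 161.8] med [ 0.605 -0.105  0.018] lo [ 0.588 -0.142  0.009] hi [ 0.621 -0.033  0.022]
hemostat_shut 0.59 [91.1, 137.3] med [0.681 0.399 0.006] lo [ 0.647  0.379 -0.002] hi [0.757 0.422 0.01 ]
hemostat_shut 0.57 [208.4, 253.8] med [0.377 0.103 0.006] lo [ 0.31   0.085 -0.   ] hi [0.418 0.133 0.01 ]
   pt [(0.51, [95.0, 132.0], [0.698, 0.394]), (0.5, [210.0, 256.0], [0.377, 0.1])]
hemostat_open 0.66 [231.7, 155.3] med [0.619 0.043 0.018] lo [0.579 0.015 0.012] hi [0.649 0.112 0.022]
   pt [(0.82, [225.0, 160.0], [0.621,
[... 1942 characters left out ...]
0], [0.57, 0.071])]
   pt [(0.54, [270.0, 214.0], [0.555, 0.07])]
   pt [(0.5, [225.0, 215.0], [0.55, -0.066])]
mat 0.58 [121.1, 219.7] med [ 0.531 -0.376  0.001] lo [ 0.421 -0.446 -0.002] hi [ 0.625 -0.308  0.005]
mat 0.26 [270.7, 203.1] med [0.579 0.07  0.082] lo [0.55  0.051 0.019] hi [0.586 0.092 0.118]
   pt [(0.58, [125.0, 217.0], [0.525, -0.365])]
tray 0.89 [366.1, 193.0] med [0.487 0.388 0.004] lo [ 0.373  0.3   -0.001] hi [0.596 0.469 0.02 ]
   pt [(0.57, [366.0, 192.0], [0.477, 0.392])]
   pt [(0.71, [249.0, 208.0], [0.528, 0.009])]
vial 0.57 [227.1, 205.3] med [ 0.566 -0.067  0.072] lo [ 0.506 -0.095  0.01 ] hi [ 0.578 -0.039  0.093]
   pt [(0.54, [250.0, 242.0], [0.659, -0.002])]
```

View top.

```bash
cat > b.py <<'E'
from h import *
c=read_camera("top"); cv2.imwrite("pics/crop1.png",cv2.resize(c["img"][115:275,170:330],(600,600),interpolation=cv2.INTER_CUBIC))
P=pts(c)
for n,(lo,hi,zz) in dict(tall=((.5,.03),(.63,.12),(.113,.125)),squat=((.5,-.13),(.63,-.02),(.088,.1)),mat=((.35,-.5),(.7,-.25),(.0015,.0045)),traywall=((.3,.25),(.7,.5),(.017,.024)),hem=((.575,-.16),(.65,-.02),(.0155,.025))).items():
    k=(P[...,0]>lo[0])&(P[...,0]<hi[0])&(P[...,1]>lo[1])&(P[...,1]<hi[1])&(P[...,2]>zz[0])&(P[...,2]<zz[1])
    if n=="mat": k&=c["img"].max(-1)<70
    q=P[k][:,:2]
    if len(q)<5: print(n,len(q)); continue
    r=cv2.minAreaRect((q*1000).astype(np.float32)); print(n,len(q),q.mean(0).round(4),"rect",r)
E
python3 b.py; sed -i 's/cur=np.arctan2(M\[1,0\],M\[0,0\])/cur=np.arctan2(M[1,0],M[0,0])/; s/turn z/turn y/; s/turn about tool z/turn about tool y (points down)/' h.py
```

```text
tall 223 [0.5614 0.0715] rect ((562.2246704101562, 71.02793884277344), (37.169742584228516, 37.53581237792969), 88.19722747802734)
squat 419 [ 0.5445 -0.0676] rect ((544.208251953125, -67.26644134521484), (52.738319396972656, 53.17578887939453), 88.82762145996094)
mat 2304 [ 0.5182 -0.3781] rect ((517.6827392578125, -378.70465087890625), (141.02940368652344, 208.01907348632812), 81.90483093261719)
traywall 469 [0.4825 0.388 ] rect ((481.6863098144531, 384.1781921386719), (220.17807006835938, 161.11422729492188), 6.746457576751709)
hem 293 [ 0.603  -0.0968] rect ((612.3872680664062, -89.39615631103516), (137.84603881835938, 70.69547271728516), 89.65388488769531)
```

View pics/top0.png

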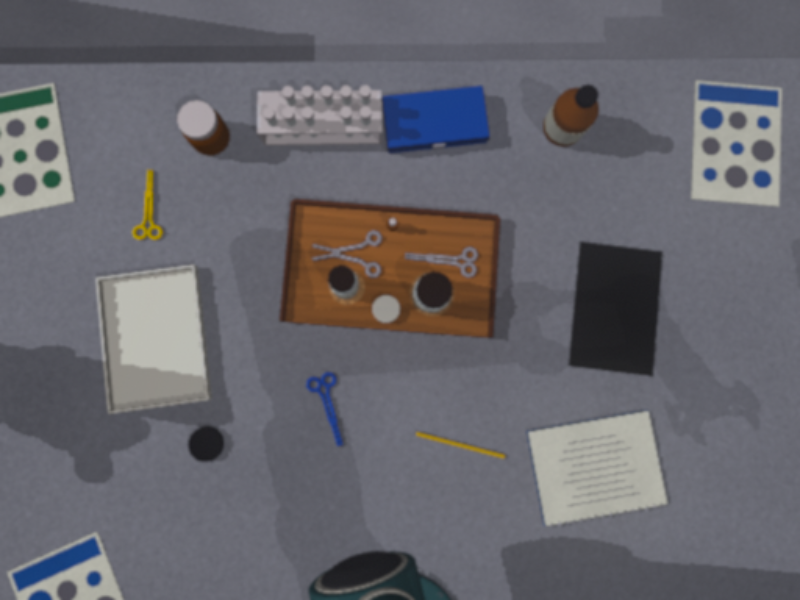

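View pics/crop1.png

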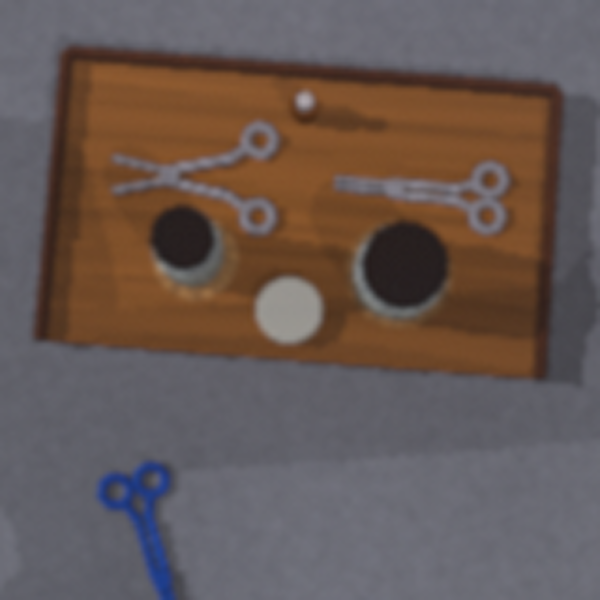

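Candidates for the shut hemostat, in the enlarged top view (800x600):
- Steel at (440,262): jaws together, rings close.
- Steel at (343,255): an open X.
- Yellow at (148,205) and blue at (328,405): look-alikes.

The crop confirms that the one meant is the steel hemostat behind the squat jar, with its jaws pointing left (+y). The tall jar is at (343,280) and the squat jar at (433,292). The mat is on the right and the tray on the left.

```bash
python3 -c "
from h import *
to([.562,.071,.24],-1.66)"
```

```text
shift [-0.5976  0.0053  0.5612] turn y 0.352
```

jog_arm([
  [0,0,0,0,0.176,0,1],
  [0,0,0,0,0.176,0,1],
  [-0.054,0,0.023,0,0,0,1],
  [-0.054,0,0.023,0,0,0,1],
  [-0.054,0,0.023,0,0,0,1],
  [-0.054,0,0.023,0,0,0,1],
  [-0.054,0,0.023,0,0,0,1],
  [-0.054,0,0.023,0,0,0,1],
  [-0.054,0,0.023,0,0,0,1],
  [-0.054,0,0.023,0,0,0,1],
], force=30)

```text
time: 3.4
tool_pos: [0.4076, -0.2336, 0.2457]
tcp_rot: [-1.154, 1.284, -1.295]
wrist_force: [0.8, -1.0, 1.5]
width: 0.994
```

jog_arm([
  [-0.054,0,0.023,0,0,0,1],
  [-0.054,0,0.023,0,0,0,1],
  [-0.054,0,0.023,0,0,0,1],
  [-0.054,0,0.023,0,0,0,1],
  [-0.054,0,0.023,0,0,0,1],
  [0,0,0,0,0,0,1],
])

```text
time: 4.15
tool_pos: [0.5571, 0.0348, 0.248]
tcp_rot: [-1.152, 1.274, -1.296]
wrist_force: [-0.5, 0.3, 0.6]
width: 1.003
```

```bash
python3 -c "
from h import *
st()
to([.562,.071,.24],-1.66)
c=read_camera('wrist'); P=pts(c); cv2.imwrite('pics/w1.png',c['img'])
m=(P[...,2]>.112)&(P[...,2]<.125)&(c['range_z']>0); print(m.sum(),P[m].mean(0), cv2.minEnclosingCircle((P[m][:,:2]*1000).astype(np.float32)))
m=(P[...,2]>.087)&(P[...,2]<.097)&(c['range_z']>0)&(P[...,1]<-.02); print(m.sum(),P[m].mean(0), cv2.minEnclosingCircle((P[m][:,:2]*1000).astype(np.float32)) if m.any() else 0)
"
```

```text
t 4.15 tcp [0.5571 0.0348 0.248 ] w 1.003
R [[-0.104, 0.012, 0.994], [-0.995, -0.006, -0.104], [0.004, -1.0, 0.013]] q [ 0.02  0.03  1.86 -0.01  1.23  1.7 ] F [-0.5  0.3  0.6]
shift [-0.0365  0.0078  0.001 ] turn y -0.015
1684 [0.56270932 0.07332674 0.11684654] ((561.729248046875, 73.7216796875), 19.936370849609375)
2821 [ 0.54667628 -0.065155    0.09185993] ((545.3482055664062, -65.68733215332031), 28.209970474243164)
```

jog_arm([
  [-0.039,0,0.001,0.012,0,0,1],
  [0,0.03,0,0,0,0,1],
  [0,0.03,0,0,0,0,1],
  [0,0,0,0,0,0,1],
])

```text
time: 4.7
tool_pos: [0.5617, 0.0673, 0.1875]
tcp_rot: [-1.143, 1.267, -1.308]
wrist_force: [-0.2, 0.0, 0.4]
width: 0.998
```

```bash
python3 -c "
from h import *
st()
to([.562,.0735,.081],-1.66)"
```

```text
t 4.7 tcp [0.5617 0.0673 0.1875] w 0.998
R [[-0.11, 0.025, 0.994], [-0.994, -0.01, -0.11], [0.008, -1.0, 0.026]] q [ 0.08  0.09  1.92 -0.01  1.11  1.77] F [-0.2  0.   0.4]
shift [-0.007   0.1064 -0.0031] turn y -0.021
```

```bash
sed -i 's/"turn y",np.round(a,3))/"turn",np.round([-M[2,2],a,M[2,0]],3))/' h.py; tail -2 h.py
```

```text
cur=np.arctan2(M[1,0],M[0,0]); a=-((yaw-cur+np.pi/2)%np.pi-np.pi/2)
    print("shift",np.round(d,4),"turn",np.round([-M[2,2],a,M[2,0]],3))
```

jog_arm([
  [-0.007,0.015,-0.003,-0.026,-0.02,0.008,1],
  [0,0.03,0,0,0,0,1],
  [0,0.03,0,0,0,0,1],
  [0,0.02,0,0,0,0,1],
  [0,0.006,0,0,0,0,1],
  [0,0,0,0,0,0,1],
])

```text
time: 5.45
tool_pos: [0.5639, 0.0726, 0.0888]
tcp_rot: [-1.159, 1.274, -1.276]
wrist_force: [-0.2, -0.6, -0.5]
width: 1.002
```

```bash
python3 -c "
from h import *
st()
to([.562,.0735,.081],-1.66)"
```

```text
t 5.45 tcp [0.5639 0.0726 0.0888] w 1.002
R [[-0.091, 0.005, 0.996], [-0.996, 0.003, -0.091], [-0.003, -1.0, 0.004]] q [0.08 0.21 1.98 0.   0.95 1.74] F [-0.2 -0.6 -0.5]
shift [-0.0007  0.0077 -0.002 ] turn [-0.004 -0.002 -0.003]
```

Now the grip.

jog_arm([
  [0,0.009,-0.002,0,0,0,1],
  [0,0,0,0,0,0,0.2],
  [0,0,0,0,0,0,0.2],
  [0,0,0,0,0,0,0.2],
  [0,0,0,0,0,0,0.2],
  [0,0,0,0,0,0,0.2],
  [0,0,0,0,0,0,0.2],
  [0,0,0,0,0,0,0.2],
], force=30)

```text
time: 6.45
tool_pos: [0.5637, 0.073, 0.082]
tcp_rot: [-1.156, 1.271, -1.277]
wrist_force: [-0.1, -0.1, -0.0]
width: 0.504
```

```bash
python3 -c "
from h import *
st()
to([.567,-.384,.16],-1.66)"
```

```text
t 6.45 tcp [0.5637 0.073  0.082 ] w 0.504
R [[-0.091, 0.009, 0.996], [-0.996, 0.003, -0.091], [-0.004, -1.0, 0.009]] q [0.08 0.21 1.99 0.   0.93 1.74] F [-0.1 -0.1 -0. ]
shift [ 0.4545 -0.0795  0.0455] turn [-0.009 -0.002 -0.004]
```

jog_arm([
  [0,-0.02,0,-0.009,0,-0.004,0.2],
  [0,-0.035,0,0,0,0,0.2],
  [0,-0.04,0,0,0,0,0.2],
  [0.02,-0.03,0.002,0,0,0,0.2],
  [0.04,0,0.004,0,0,0,0.2],
  [0.045,0,0.0045,0,0,0,0.2],
  [0.045,0,0.0045,0,0,0,0.2],
  [0.045,0,0.0045,0,0,0,0.2],
  [0.045,0,0.0045,0,0,0,0.2],
  [0.045,0,0.0045,0,0,0,0.2],
])

```text
time: 7.7
tool_pos: [0.566, -0.2184, 0.2099]
tcp_rot: [-1.169, 1.272, -1.27]
wrist_force: [1.2, -0.0, -1.4]
width: 0.501
```

jog_arm([
  [0.045,0,0.0045,0,0,0,0.2],
  [0.045,0,0.0045,0,0,0,0.2],
  [0.04,0,0.004,0,0,0,0.2],
  [0.02,0,0.002,0,0,0,0.2],
  [0,0,0,0,0,0,0.2],
])

```text
time: 8.32
tool_pos: [0.5667, -0.3764, 0.208]
tcp_rot: [-1.167, 1.277, -1.271]
wrist_force: [-0.2, 1.1, -0.7]
width: 0.504
```

```bash
python3 -c "
from h import *
st()
to([.567,-.384,.08],-1.66)"
```

```text
t 8.325 tcp [ 0.5667 -0.3764  0.208 ] w 0.504
R [[-0.088, -0.003, 0.996], [-0.996, 0.002, -0.088], [-0.002, -1.0, -0.003]] q [-0.62  0.3   1.63 -0.    1.22  1.04] F [-0.2  1.1 -0.7]
shift [0.0077 0.128  0.0014] turn [ 0.003  0.001 -0.002]
```

jog_arm([
  [0.008,0.04,0,0,0,0,0.2],
  [0,0.04,0,0,0,0,0.2],
  [0,0.03,0,0,0,0,0.2],
  [0,0.008,0,0,0,0,0.2],
  [0,0,0,0,0,0,0.2],
])

```text
time: 8.95
tool_pos: [0.568, -0.3769, 0.0893]
tcp_rot: [-1.166, 1.274, -1.267]
wrist_force: [0.4, -0.4, -0.9]
width: 0.501
```

jog_arm([
  [0.002,0.009,0,0,0,0,0.2],
  [0,0.004,0,0,0,0,0.2],
  [0,0.002,0,0,0,0,0.2],
  [0,0,0,0,0,0,0.2],
])

```text
time: 9.45
tool_pos: [0.5705, -0.38, 0.078]
tcp_rot: [-1.165, 1.267, -1.272]
wrist_force: [0.0, 0.7, -0.9]
width: 0.502
```

jog_arm([
  [0,0.003,0,0,0,0,0.2],
  [0,0.002,0,0,0,0,0.2],
  [0,0.0,0,0,0,0,0.2],
])

```text
time: 9.82
tool_pos: [0.5707, -0.3804, 0.0732]
tcp_rot: [-1.164, 1.267, -1.273]
wrist_force: [-0.6, 0.4, -1.7]
width: 0.508
```

jog_arm([
  [0,0,0,0,0,0,0.8],
  [0,0,0,0,0,0,1],
  [0,0,0,0,0,0,1],
  [0,0,0,0,0,0,1],
  [0,-0.03,0,0,0,0,1],
  [0,-0.05,0,0,0,0,1],
  [0,-0.05,0,0,0,0,1],
  [0,0,0,0,0,0,1],
])

```text
time: 10.82
tool_pos: [0.5703, -0.3805, 0.2072]
tcp_rot: [-1.164, 1.267, -1.273]
wrist_force: [0.2, -0.1, 0.4]
width: 0.998
```

```bash
python3 -c "
from h import *
st()
c=read_camera('wrist'); P=pts(c)
m=(P[...,2]>.1)&(P[...,2]<.116)&(c['range_z']>0); print(m.sum(),P[m].mean(0), cv2.minEnclosingCircle((P[m][:,:2]*1000).astype(np.float32)))
to([.5455,-.0655,.2],-1.66)"
```

```text
t 10.825 tcp [ 0.5703 -0.3805  0.2072] w 0.998
R [[-0.083, 0.005, 0.997], [-0.997, 0.0, -0.083], [-0.001, -1.0, 0.005]] q [-0.63  0.3   1.62  0.    1.21  1.03] F [ 0.2 -0.1  0.4]
2144 [ 0.57011714 -0.37979518  0.10774651] ((568.67626953125, -379.6858825683594), 19.952939987182617)
shift [-0.311   0.005  -0.0495] turn [-0.001  0.006 -0.003]
```

jog_arm([
  [-0.055,0,-0.009,0,0,0,1],
  [-0.055,0,-0.009,0,0,0,1],
  [-0.055,0,-0.009,0,0,0,1],
  [-0.055,0,-0.009,0,0,0,1],
  [-0.055,0,-0.009,0,0,0,1],
  [-0.04,0,-0.005,0,0,0,1],
  [-0.01,0,0,0,0,0,1],
  [0,0,0,0,0,0,1],
])

```text
time: 11.88
tool_pos: [0.5377, -0.0413, 0.1912]
tcp_rot: [-1.176, 1.29, -1.257]
wrist_force: [0.3, 0.8, -0.1]
width: 0.999
```

```bash
python3 -c "
from h import *
st()
to([.5455,-.0655,.057],-1.66)
c=read_camera('wrist'); P=pts(c)
m=(P[...,2]>.086)&(P[...,2]<.098)&(c['range_z']>0); print(m.sum(),P[m].mean(0), cv2.minEnclosingCircle((P[m][:,:2]*1000).astype(np.float32)))"
```

```text
t 11.875 tcp [ 0.5377 -0.0413  0.1912] w 0.999
R [[-0.086, -0.018, 0.996], [-0.996, 0.009, -0.086], [-0.007, -1.0, -0.019]] q [-0.13  0.06  1.94  0.01  1.16  1.53] F [ 0.3  0.8 -0.1]
shift [0.0244 0.1338 0.0124] turn [ 0.019  0.003 -0.007]
4308 [ 0.54693052 -0.06585167  0.09188125] ((545.4959106445312, -65.76781463623047), 27.970386505126953)
```

jog_arm([
  [0.0244,0,0.012,0.019,0,-0.007,1],
  [0,0.04,0,0,0,0,1],
  [0,0,0,0,0,0,1],
])

```text
time: 12.3
tool_pos: [0.548, -0.0723, 0.1494]
tcp_rot: [-1.166, 1.275, -1.277]
wrist_force: [0.1, -0.6, 0.9]
width: 0.999
```

```bash
python3 -c "
from h import *
st()
to([.5455,-.0657,.057],-1.66)"
```

```text
t 12.3 tcp [ 0.548  -0.0723  0.1494] w 0.999
R [[-0.091, -0.0, 0.996], [-0.996, -0.002, -0.091], [0.002, -1.0, -0.0]] q [-0.18  0.11  1.97 -0.    1.06  1.49] F [ 0.1 -0.6  0.9]
shift [-0.0065  0.0924 -0.0031] turn [ 0.    -0.001  0.002]
```

jog_arm([
  [-0.006,0,-0.003,0,0,0.002,1],
  [0,0.02,0,0,0,0,1],
  [0,0.03,0,0,0,0,1],
  [0,0.03,0,0,0,0,1],
  [0,0.008,0,0,0,0,1],
  [0,0,0,0,0,0,1],
])

```text
time: 13.05
tool_pos: [0.5529, -0.0681, 0.0695]
tcp_rot: [-1.154, 1.266, -1.285]
wrist_force: [-0.3, 1.5, 0.6]
width: 0.996
```

```bash
python3 -c "
from h import *
st()
to([.5455,-.0657,.057],-1.66)"
```

```text
t 13.05 tcp [ 0.5529 -0.0681  0.0695] w 0.996
R [[-0.093, 0.014, 0.996], [-0.996, -0.002, -0.093], [0.001, -1.0, 0.015]] q [-0.17  0.21  2.02  0.    0.89  1.5 ] F [-0.3  1.5  0.6]
shift [-0.0017  0.0124 -0.0077] turn [-0.015 -0.004  0.001]
```

jog_arm([
  [-0.002,0.006,-0.0075,-0.015,0,0,1],
  [0,0.005,0,0,0,0,1],
  [0,0.002,-0.001,0,0,0,1],
  [0,0,0,0,0,0,1],
])

```text
time: 13.55
tool_pos: [0.5467, -0.0655, 0.0593]
tcp_rot: [-1.161, 1.274, -1.281]
wrist_force: [-0.8, 0.2, 0.1]
width: 1.0
```

jog_arm([
  [0,0.002,-0.001,0,0,0,0.4],
  [0,0,0,0,0,0,0.4],
  [0,0,0,0,0,0,0.4],
  [0,0,0,0,0,0,0.4],
  [0,0,0,0,0,0,0.4],
  [0,0,0,0,0,0,0.4],
], force=30)

```text
time: 14.3
tool_pos: [0.546, -0.0655, 0.0576]
tcp_rot: [-1.161, 1.274, -1.281]
wrist_force: [-0.8, 0.0, 0.6]
width: 0.693
```

```bash
python3 -c "
from h import *
st()
to([.468,-.368,.2],-1.66)"
```

```text
t 14.3 tcp [ 0.546  -0.0655  0.0576] w 0.693
R [[-0.093, 0.005, 0.996], [-0.996, -0.001, -0.093], [0.001, -1.0, 0.005]] q [-0.16  0.22  2.04 -0.    0.88  1.5 ] F [-0.8  0.   0.6]
shift [ 0.3086 -0.1424 -0.0487] turn [-0.005 -0.004  0.001]
```

jog_arm([
  [0,-0.02,0,-0.005,0,0,0.4],
  [0,-0.035,0,0,0,0,0.4],
  [0,-0.04,0,0,0,0,0.4],
  [0.02,-0.02,-0.003,0,0,0,0.4],
  [0.04,0,-0.0065,0,0,0,0.4],
  [0.045,0,-0.007,0,0,0,0.4],
  [0.045,0,-0.007,0,0,0,0.4],
  [0.045,0,-0.007,0,0,0,0.4],
  [0.045,0,-0.007,0,0,0,0.4],
  [0.04,0,-0.0065,0,0,0,0.4],
])

```text
time: 15.55
tool_pos: [0.4718, -0.3441, 0.1721]
tcp_rot: [-1.172, 1.279, -1.268]
wrist_force: [0.5, -0.2, -2.2]
width: 0.689
```

```bash
python3 -c "
from h import *
st()
to([.468,-.368,.05],-1.66)"
```

```text
t 15.55 tcp [ 0.4718 -0.3441  0.1721] w 0.689
R [[-0.087, -0.008, 0.996], [-0.996, 0.002, -0.087], [-0.001, -1.0, -0.008]] q [-0.67  0.15  1.88 -0.    1.12  0.99] F [ 0.5 -0.2 -2.2]
shift [ 0.0243  0.1221 -0.0007] turn [ 0.008  0.002 -0.001]
```

jog_arm([
  [0.025,0.02,0,0.008,0,0,0.4],
  [0,0.035,0,0,0,0,0.4],
  [0,0.035,0,0,0,0,0.4],
  [0,0.015,0,0,0,0,0.4],
  [0,0,0,0,0,0,0.4],
])

```text
time: 16.18
tool_pos: [0.4673, -0.3735, 0.0636]
tcp_rot: [-1.164, 1.278, -1.276]
wrist_force: [-0.2, 0.4, -2.4]
width: 0.692
```

jog_arm([
  [0,0.009,0,0,0,0,0.4],
  [0,0.004,0,0,0,0,0.4],
  [0,0.002,0,0,0,0,0.4],
  [0,0,0,0,0,0,0.4],
])

```text
time: 16.68
tool_pos: [0.4699, -0.3749, 0.0515]
tcp_rot: [-1.163, 1.271, -1.281]
wrist_force: [0.5, 0.1, -1.8]
width: 0.694
```

jog_arm([
  [0,0.003,0,0,0,0,0.4],
  [0,0,0,0,0,0,0.4],
  [0,0,0,0,0,0,0.8],
  [0,0,0,0,0,0,1],
  [0,0,0,0,0,0,1],
  [0,0,0,0,0,0,1],
  [0,-0.02,0,0,0,0,1],
  [0,-0.05,0,0,0,0,1],
  [0,-0.05,0,0,0,0,1],
  [0,-0.02,0,0,0,0,1],
])

```text
time: 17.92
tool_pos: [0.4695, -0.3746, 0.1963]
tcp_rot: [-1.163, 1.27, -1.282]
wrist_force: [0.3, -0.5, -0.7]
width: 1.005
```

```bash
cat > d.py <<'E'
from h import *
st()
c=read_camera("top"); P=pts(c); I=c["img"]; cv2.imwrite("pics/board2.png",cv2.resize(I[110:250,160:340],(800,622))[:600])
hsv=cv2.cvtColor(I,cv2.COLOR_BGR2HSV)
for t in ["hemostat_shut","inlay_small","inlay_large","jar_tall","jar_squat"]:
    h=.012 if 'jar' not in t else .003
    for o in spotter.spot_point(c,t)[:2]: print(t,"pt",round(o["p"],2),np.round(o["location"],1),ray(c,o["location"],h).round(4))
    for o in spotter.masks_of(c,t)[:3]:
        vu=np.argwhere(o["mask"])[:,::-1].astype(np.float32)
        w=np.array([ray(c,x,h+(.005 if 'hemo' in t else 0))[:2]*1000 for x in vu],np.float32)
        print(t,"mask",round(o["p"],2),np.round(o["location"]),len(w),w.mean(0),cv2.minAreaRect(w))
E
python3 d.py
```

```text
t 17.925 tcp [ 0.4695 -0.3746  0.1963] w 1.005
R [[-0.091, 0.006, 0.996], [-0.996, -0.004, -0.091], [0.004, -1.0, 0.006]] q [-0.72  0.16  1.83  0.    1.15  0.95] F [ 0.3 -0.5 -0.7]
hemostat_shut pt 0.65 [209.4 259.4] [0.367  0.1015 0.012 ]
hemostat_shut pt 0.63 [283.5 165.2] [ 0.6039 -0.0916  0.012 ]
hemostat_shut mask 0.67 [ 94. 134.] 326 [687.9299  392.82947] ((699.0623168945312, 384.84271240234375), (46.743038177490234, 111.92680358886719), 78.29998016357422)
hemostat_shut mask 0.61 [284. 165.] 151 [602.15045  -90.209595] ((606.313720703125, -88.115966796875), (108.4563980102539, 24.84712028503418), 77.10785675048828)
hemostat_shut mask 0.56 [212. 249.] 313 [380.03867 103.26222] ((363.6451110839844, 107.70153045654297), (112.7761459350586, 43.82120132446289), 3.943918466567993)
inlay_small pt 0.97 [220.7 186.9] [0.5501 0.0712 0.012 ]
inlay_small mask 0.87 [221. 185.] 412 [560.31714  70.78612] ((560.2411499023438, 71.59765625), (56.67254638671875, 56.2889289855957), 44.127925872802734)
inlay_large pt 0.73 [276.2 186.4] [ 0.5491 -0.0714  0.012 ]
inlay_large mask 0.56 [272. 187.] 640 [547.39716 -69.58778] ((547.6583862304688, -69.58369445800781), (69.60120391845703, 72.44486999511719), 88.83625030517578)
jar_tall pt 0.78 [393.2 174.3] [ 0.5769 -0.3792  0.003 ]
jar_tall mask 0.73 [402. 171.] 493 [ 576.3174 -404.3475] ((576.556640625, -403.61859130859375), (46.145084381103516, 85.16954040527344), 21.918439865112305)
jar_squat pt 0.65 [397.2 214. ] [ 0.4731 -0.3841  0.003 ]
jar_squat mask 0.63 [399. 216.] 503 [ 466.66208 -384.98492] ((471.72540283203125, -391.1407165527344), (83.58651733398438, 59.49136734008789), 88.97354125976562)
```

View pics/board2.png

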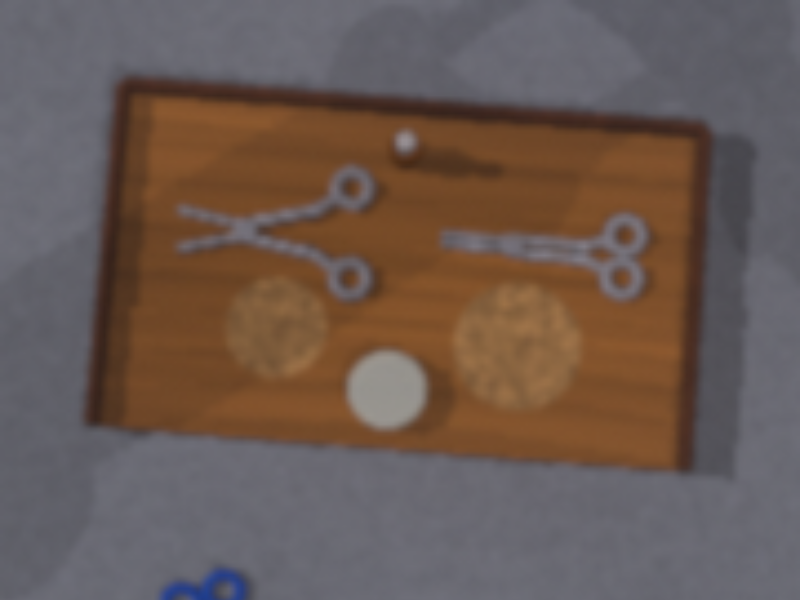

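The board now shows cork inlays at crop (276,327) and (517,347), and the shut hemostat runs from its tip at (440,238) to its rings at (648,258). The open hemostat, dish and vial have not moved.

jog_arm([
  [0,0,0,0,-0.175,0,1],
  [0,0,0,0,-0.175,0,1],
  [0,0,0,0,-0.175,0,1],
  [0,0,0,0,-0.175,0,1],
  [0,0,0,0,-0.175,0,1],
  [0,0,0,0,-0.175,0,1],
  [0,0,0,0,-0.175,0,1],
  [0,0,0,0,-0.175,0,1],
  [0,0,0,0,-0.175,0,1],
  [0,0,0,0,0,0,1],
])

```text
time: 19.73
tool_pos: [0.4654, -0.3711, 0.1824]
tcp_rot: [-1.562, 0.037, -0.021]
wrist_force: [0.4, -0.3, -0.7]
width: 1.0
```

```bash
python3 -c "
from h import *
st()
to([.603,-.089,.2],-.09)"
```

```text
t 19.725 tcp [ 0.4654 -0.3711  0.1824] w 1.0
R [[0.999, -0.01, 0.037], [-0.037, 0.009, 0.999], [-0.011, -1.0, 0.009]] q [-0.72  0.17  1.84  0.    1.15 -0.68] F [ 0.4 -0.3 -0.7]
shift [ 0.1269 -0.0164  0.2871] turn [-0.009  0.053 -0.011]
```

jog_arm([
  [0.018,-0.004,0.05,-0.009,0.05,-0.011,1],
  [0.018,-0.004,0.05,0,0,0,1],
  [0.02,-0.003,0.05,0,0,0,1],
  [0.02,0,0.05,0,0,0,1],
  [0.02,0,0.05,0,0,0,1],
  [0.015,0,0.04,0,0,0,1],
  [0,0,0,0,0,0,1],
])

```text
time: 20.6
tool_pos: [0.6061, -0.0854, 0.1921]
tcp_rot: [-1.569, 0.093, -0.093]
wrist_force: [0.6, -0.6, 0.1]
width: 0.998
```

```bash
cat > e.py <<'E'
from h import *
st(); to([.603,-.089,.06],-.09)
c=read_camera("wrist"); P=pts(c); I=c["img"].copy()
for t in ["hemostat_shut","inlay_large","inlay_small"]:
    h=.017 if t[0]=='h' else .012
    for o in spotter.spot_point(c,t)[:2]: print(t,"pt",round(o["p"],2),np.round(o["location"],1),ray(c,o["location"],h).round(4))
    for o in spotter.masks_of(c,t)[:2]:
        vu=np.argwhere(o["mask"])[:,::-1].astype(np.float32)
        w=np.array([ray(c,x,h)[:2]*1000 for x in vu],np.float32)
        print(t,"mask",round(o["p"],2),np.round(o["location"]),len(w),w.mean(0),cv2.minAreaRect(w),cv2.minEnclosingCircle(w))
        if t[0]=='h': I[o["mask"]]=I[o["mask"]]//2+np.array([0,120,0],np.uint8)
cv2.imwrite("pics/%s.png"%__import__("sys").argv[1],I)
E
python3 e.py w2
```

```text
t 20.6 tcp [ 0.6061 -0.0854  0.1921] w 0.998
R [[0.993, 0.0, 0.118], [-0.118, -0.0, 0.993], [0.0, -1.0, -0.0]] q [-0.18  0.18  1.8  -0.    1.16 -0.06] F [ 0.6 -0.6  0.1]
shift [-0.0027  0.1321 -0.0039] turn [ 0.    -0.029  0.   ]
hemostat_shut pt 0.76 [250.  171.1] [ 0.604  -0.0866  0.017 ]
hemostat_shut mask 0.71 [250. 187.] 2033 [601.623   -95.51504] ((603.2293701171875, -83.50483703613281), (118.16610717773438, 50.57029342651367), 83.27296447753906) ((602.0208129882812, -84.42858123779297), 60.28641891479492)
hemostat_shut mask 0.29 [228.  38.] 1728 [613.67725  34.02165] ((614.1770629882812, 37.52505111694336), (45.42624282836914, 78.1478042602539), 87.82237243652344) ((613.8212890625, 28.168197631835938), 39.081993103027344)
inlay_large mask 0.74 [186. 154.] 4510 [546.8695  -66.67213] ((546.7896118164062, -67.3808822631836), (73.26895141601562, 73.67063903808594), 83.26691436767578) ((546.3419189453125, -67.62427520751953), 37.534141540527344)
inlay_small mask 0.77 [177.  11.] 1600 [558.0493   57.41657] ((558.1531982421875, 55.073883056640625), (23.544095993041992, 56.35356521606445), 83.23655700683594) ((559.40869140625, 65.66020202636719), 28.19879722595215)
inlay_small mask 0.46 [251. 189.] 1940 [601.8032  -95.56572] ((593.6632080078125, -86.39679718017578), (50.52178955078125, 120.92865753173828), 4.790877342224121) ((602.783203125, -85.49349975585938), 60.874446868896484)
```

View pics/w2.png

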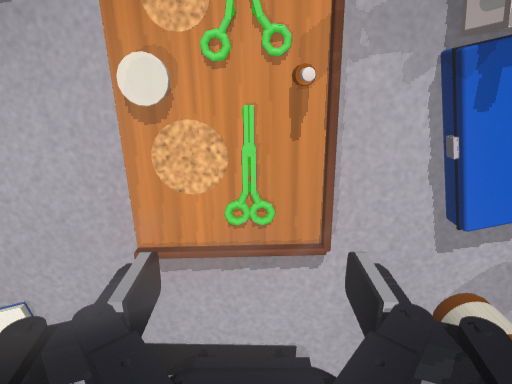

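The shut hemostat runs straight down the wrist view, from its tip at (248,106) to its rings at (250,224). That puts its mid-length at about (249,165), aligned with the tool. The open hemostat, dish and vial are clear of the jaws.

jog_arm([
  [-0.002,0.03,-0.001,0,0,0,0.5],
  [0,0.04,0,0,0,0,0.5],
  [0,0.03,0,0,0,0,0.5],
  [0,0,0,0,0,0,0.5],
  [0,0,0,0,0,0,0.5],
])

```text
time: 21.58
tool_pos: [0.6034, -0.0956, 0.0933]
tcp_rot: [-1.571, 0.098, -0.107]
wrist_force: [0.2, -0.5, 0.1]
width: 0.498
```

```bash
python3 e.py w3; python3 -c "
from h import *
print(bot.finger_overhang, [a for a in dir(bot) if a[0]!='_'])
to([.604,-.086,.03],-.118)"
```

```text
t 21.575 tcp [ 0.6034 -0.0956  0.0933] w 0.498
R [[0.991, 0.005, 0.13], [-0.13, -0.003, 0.991], [0.006, -1.0, -0.002]] q [-0.2   0.28  1.89 -0.    0.97 -0.07] F [ 0.2 -0.5  0.1]
shift [-0.0014  0.0333  0.0065] turn [ 0.002 -0.041  0.006]
hemostat_shut pt 0.58 [248.7 193.2] [ 0.6032 -0.0848  0.017 ]
hemostat_shut pt 0.31 [322.3  55.7] [ 0.6571 -0.006   0.017 ]
hemostat_shut mask 0.8 [250. 212.] 4040 [602.5247  -92.55018] ((611.5673217773438, -87.03448486328125), (119.97909545898438, 50.06685256958008), 72.81539916992188) ((603.6248168945312, -83.9864501953125), 60.6372184753418)
inlay_large pt 0.81 [162.9 176.5] [ 0.5474 -0.0672  0.012 ]
inlay_large mask 0.63 [162. 171.] 9162 [547.1306  -66.11822] ((547.1331787109375, -67.32821655273438), (73.05195617675781, 73.45671844482422), 31.25485610961914) ((547.0438232421875, -67.77061462402344), 37.138919830322266)
0.014 ['MotionError', 'finger_overhang', 'finish_job']
shift [-0.0009  0.0631  0.009 ] turn [ 0.002 -0.011  0.006]
```

jog_arm([
  [-0.001,0.02,0.011,0.002,-0.01,0.006,0.5],
  [0,0.02,0,0,0,0,0.5],
  [0,0.01,0,0,0,0,0.5],
  [0,0,0,0,0,0,0.5],
])

```text
time: 22.42
tool_pos: [0.6029, -0.0823, 0.0384]
tcp_rot: [-1.568, 0.095, -0.09]
wrist_force: [-1.1, 0.4, 0.0]
width: 0.5
```

```bash
python3 -c "
from h import *
st();to([.6035,-.0845,.029],-.118)"
```

```text
t 22.425 tcp [ 0.6029 -0.0823  0.0384] w 0.5
R [[0.993, -0.003, 0.118], [-0.118, 0.001, 0.993], [-0.003, -1.0, 0.0]] q [-0.18  0.34  1.92  0.    0.88 -0.06] F [-1.1  0.4  0. ]
shift [ 0.0009  0.0094 -0.0021] turn [-0.     0.    -0.003]
```

jog_arm([
  [0.001,0.006,-0.002,0,0,-0.003,0.5],
  [0,0.0035,0,0,0,0,0.3],
  [0,0,0,0,0,0,0.3],
  [0,0,0,0,0,0,0.3],
])

```text
time: 22.92
tool_pos: [0.6045, -0.0851, 0.0289]
tcp_rot: [-1.569, 0.091, -0.094]
wrist_force: [0.8, 0.1, -0.5]
width: 0.3
```

jog_arm([
  [0,0,0,0,0,0,0],
  [0,0,0,0,0,0,0],
  [0,0,0,0,0,0,0],
  [0,0,0,0,0,0,0],
  [0,0,0,0,0,0,0],
], force=40)

```text
time: 23.55
tool_pos: [0.6049, -0.0851, 0.0298]
tcp_rot: [-1.569, 0.09, -0.095]
wrist_force: [0.5, 0.3, 0.7]
width: 0.138
```

jog_arm([
  [0,-0.015,0,0,0,0,0],
  [0,-0.03,0,0,0,0,0],
  [0,-0.04,0,0,0,0,0],
  [0,-0.04,0,0,0,0,0],
  [0,0,0,0,0,0,0],
])

```text
time: 24.18
tool_pos: [0.605, -0.0852, 0.1622]
tcp_rot: [-1.569, 0.089, -0.097]
wrist_force: [0.4, -0.1, -0.8]
width: 0.137
```

```bash
python3 e.py w4; python3 -c "
from h import *
to([.482,.384,.15],-1.47)"
```

```text
t 24.175 tcp [ 0.605  -0.0852  0.1622] w 0.137
R [[0.993, 0.005, 0.118], [-0.118, -0.0, 0.993], [0.005, -1.0, 0.0]] q [-0.18  0.21  1.83  0.    1.1  -0.06] F [ 0.4 -0.1 -0.8]
shift [-0.002   0.1022 -0.0041] turn [-0.    -0.028  0.005]
hemostat_shut pt 0.59 [251.6 256. ] [ 0.5963 -0.1617  0.017 ]
hemostat_shut mask 0.7 [253. 237.] 4912 [ 598.72284 -151.8371 ] ((599.6517333984375, -160.19346618652344), (230.65928649902344, 43.602474212646484), 82.11949157714844) ((601.4219970703125, -160.972412109375), 116.34223175048828)
inlay_large pt 0.69 [183.  162.8] [ 0.547  -0.0651  0.012 ]
inlay_large mask 0.64 [181. 161.] 5492 [547.24225 -66.36403] ((547.2560424804688, -67.24266052246094), (73.47952270507812, 74.65022277832031), 83.1972427368164) ((547.10546875, -67.6099624633789), 37.68743896484375)
inlay_large mask 0.24 [226.  30.] 2053 [613.7349    32.674995] ((613.8724365234375, 35.210227966308594), (40.05537414550781, 78.7304916381836), 87.13233947753906) ((613.5829467773438, 29.43190574645996), 39.484500885009766)
inlay_small mask 0.91 [167.   9.] 1357 [557.758    53.89405] ((557.3350830078125, 52.45375061035156), (17.046186447143555, 51.50006103515625), 83.31707763671875) ((558.2491455078125, 60.2555046081543), 25.758790969848633)
shift [-0.1729  0.0064  0.4511] turn [-1.000e-03  1.352e+00 -8.000e-03]
```

View pics/w4.png

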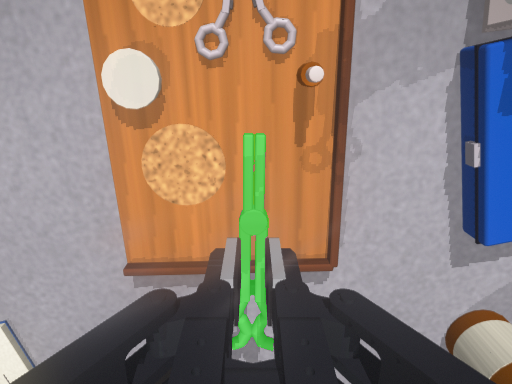

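The view shows the hemostat held level between the pads, from about (255,135) to (255,345). I'll carry it to the tray.

jog_arm([
  [-0.019,0,0.045,0,0,0,0],
  [-0.02,0,0.052,0,0,0,0],
  [-0.02,0,0.052,0,0,0,0],
  [-0.02,0,0.052,0,0,0,0],
  [-0.02,0,0.052,0,0,0,0],
  [-0.02,0,0.052,0,0,0,0],
  [-0.02,0,0.052,0,0,0,0],
  [-0.02,0,0.052,0,0,0,0],
  [-0.01,0,0.03,0,0,0,0],
  [0,0,0,0,0,0,0],
])

```text
time: 25.78
tool_pos: [0.4775, 0.3833, 0.1453]
tcp_rot: [-1.573, 0.113, -0.078]
wrist_force: [0.6, -0.1, -0.8]
width: 0.136
```

jog_arm([
  [0,0,0,0,0.17,0,0],
  [0,0,0,0,0.17,0,0],
  [0,0,0,0,0.17,0,0],
  [0,0,0,0,0.17,0,0],
  [0,0,0,0,0.17,0,0],
  [0,0,0,0,0.17,0,0],
  [0,0,0,0,0.17,0,0],
  [0,0,0,0,0.17,0,0],
  [0,0,0,0,0,0,0],
])

```text
time: 26.9
tool_pos: [0.4761, 0.3701, 0.136]
tcp_rot: [-1.267, 1.198, -1.175]
wrist_force: [-0.7, 0.0, -0.3]
width: 0.133
```

```bash
python3 -c "
from h import *
st();to([.482,.385,.025],-1.47)"
```

```text
t 26.9 tcp [0.4761 0.3701 0.136 ] w 0.133
R [[0.04, -0.035, 0.999], [-0.999, -0.018, 0.04], [0.016, -0.999, -0.036]] q [0.62 0.24 1.84 0.01 1.1  2.14] F [-0.7  0.  -0.3]
shift [-0.0165  0.1104  0.0105] turn [ 0.036 -0.061  0.016]
```

jog_arm([
  [-0.0165,0.02,0.01,0.036,-0.06,0.016,0],
  [0,0.03,0,0,0,0,0],
  [0,0.025,0,0,0,0,0],
  [0,0,0,0,0,0,0],
])

```text
time: 27.4
tool_pos: [0.4859, 0.3837, 0.0577]
tcp_rot: [-1.261, 1.125, -1.126]
wrist_force: [-0.3, -0.3, -0.8]
width: 0.138
```

```bash
python3 -c "
from h import *
st();to([.482,.385,.025],-1.47)"
```

```text
t 27.4 tcp [0.4859 0.3837 0.0577] w 0.138
R [[0.113, -0.0, 0.994], [-0.994, -0.001, 0.113], [0.001, -1.0, -0.0]] q [ 0.63  0.34  1.88 -0.    0.92  2.09] F [-0.3 -0.3 -0.8]
shift [-0.0018  0.0327 -0.0037] turn [0.    0.012 0.001]
```

jog_arm([
  [0,0.018,-0.003,0,0,0,0],
  [0,0.011,0,0,0,0,0],
  [0,0.004,0,0,0,0,0],
  [0,0.002,0,0,0,0,0],
  [0,0,0,0,0,0,0],
])

```text
time: 28.02
tool_pos: [0.4846, 0.3839, 0.0231]
tcp_rot: [-1.259, 1.122, -1.124]
wrist_force: [-0.6, 0.0, 0.4]
width: 0.137
```

jog_arm([
  [0,0.001,0,0,0,0,0],
  [0,0,0,0,0,0,0.5],
  [0,0,0,0,0,0,0.5],
  [0,0,0,0,0,0,0.5],
  [0,-0.03,0,0,0,0,0.5],
  [0,-0.05,0,0,0,0,0.8],
  [0,-0.05,0,0,0,0,1],
  [0,-0.05,0,0,0,0,1],
  [0,0,0,0,0,0,1],
])

```text
time: 29.15
tool_pos: [0.4843, 0.3839, 0.2083]
tcp_rot: [-1.258, 1.122, -1.124]
wrist_force: [-0.3, 0.1, -0.5]
width: 0.999
```

```bash
python3 - <<'E'
from h import *
st()
a=read_camera("wrist"); b=read_camera("top")
cv2.imwrite("pics/tray.png",np.hstack([cv2.resize(a["img"],(400,300)),cv2.resize(b["img"][120:280,20:233],(400,300))]))
for c in (a,b):
  for t in ["hemostat_shut","tray","mat"]:
    for o in spotter.spot_point(c,t)[:3]: print(t,round(o["p"],2),np.round(o["location"]),ray(c,o["location"],.006).round(3))
P=pts(a)
k=(P[...,2]>.008)&(P[...,2]<.014)&(abs(P[...,0]-.482)<.085)&(abs(P[...,1]-.384)<.055)&(a["range_z"]>0)
print(k.sum(),cv2.minAreaRect((P[k][:,:2]*1000).astype(np.float32)),P[k].mean(0))
P=pts(b)
for zz,n in ((.1,"tall"),(.075,"squat")):
  k=(abs(P[...,2]-zz-.007)<.007)&(abs(P[...,0]-(.57 if zz==.1 else .47))<.05)&(abs(P[...,1]+.378)<.05)
  print(n,k.sum(),cv2.minEnclosingCircle((P[k][:,:2]*1000).astype(np.float32)) if k.any() else 0)
to([.569,-.38,.2],-1.66)
E
```

```text
t 29.15 tcp [0.4843 0.3839 0.2083] w 0.999
R [[0.115, 0.003, 0.993], [-0.993, 0.002, 0.115], [-0.001, -1.0, 0.004]] q [ 0.63  0.18  1.77 -0.    1.18  2.09] F [-0.3  0.1 -0.5]
hemostat_shut 0.84 [254. 166.] [0.481 0.383 0.006]
hemostat_shut 0.6 [471. 285.] [0.367 0.11  0.006]
hemostat_shut 0.87 [210. 260.] [0.364 0.101 0.006]
hemostat_shut 0.83 [ 97. 215.] [0.483 0.386 0.006]
hemostat_shut 0.52 [ 93. 134.] [0.695 0.402 0.006]
tray 0.92 [ 99. 219.] [0.473 0.382 0.006]
mat 0.8 [396. 196.] [ 0.52  -0.382  0.006]
1607 ((484.2803649902344, 376.16217041015625), (50.01587677001953, 119.43859100341797), 84.15210723876953) [0.47514244 0.38399902 0.01046803]
tall 235 ((568.0045166015625, -380.9435119628906), 20.349645614624023)
squat 438 ((470.0400390625, -375.9787902832031), 28.362598419189453)
shift [7.662e-01 4.400e-03 2.000e-04] turn [0.009 0.205 0.006]
```

View pics/tray.png

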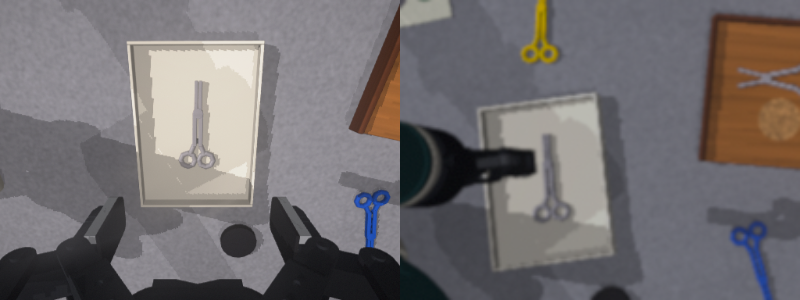

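The hemostat lies flat and lengthwise mid-tray: (200,125) in the left view and (552,177) in the right. Both jars still stand on the mat, so next is the tall jar.

jog_arm([
  [0.05,0,-0.003,0.004,0.1,0.003,1],
  [0.055,0,-0.003,0.004,0.1,0.003,1],
  [0.055,0,0.01,0,0,0,1],
  [0.055,0,0.01,0,0,0,1],
  [0.055,0,0.01,0,0,0,1],
  [0.055,0,0.005,0,0,0,1],
  [0.055,0,0.005,0,0,0,1],
  [0.055,0,0.005,0,0,0,1],
  [0.055,0,0.005,0,0,0,1],
  [0.055,0,0.005,0,0,0,1],
])

```text
time: 30.8
tool_pos: [0.4948, -0.1798, 0.1935]
tcp_rot: [-1.176, 1.275, -1.267]
wrist_force: [0.9, -0.2, -0.3]
width: 1.004
```

```bash
python3 -c "
from h import *
st();to([.569,-.38,.2],-1.66)"
```

```text
t 30.8 tcp [ 0.4948 -0.1798  0.1935] w 1.004
R [[-0.083, -0.008, 0.997], [-0.997, -0.001, -0.083], [0.002, -1.0, -0.008]] q [-0.39  0.03  1.97 -0.    1.15  1.26] F [ 0.9 -0.2 -0.3]
shift [ 0.1934 -0.0068  0.0904] turn [0.008 0.006 0.002]
```

jog_arm([
  [0.05,-0.002,0.0235,0.008,0.005,0.002,1],
  [0.05,-0.002,0.0235,0,0,0,1],
  [0.05,0,0.0235,0,0,0,1],
  [0.035,0,0.018,0,0,0,1],
  [0,0,0,0,0,0,1],
])

```text
time: 31.42
tool_pos: [0.5655, -0.382, 0.1919]
tcp_rot: [-1.165, 1.284, -1.274]
wrist_force: [-0.5, 1.1, 0.0]
width: 1.005
```

```bash
cat > j.py <<'E'
from h import *
import sys
x,y,top,z=map(float,sys.argv[1:5])
st(); c=read_camera("wrist"); P=pts(c)
m=(abs(P[...,2]-top)<.007)&(c["range_z"]>0); k=cv2.minEnclosingCircle((P[m][:,:2]*1000).astype(np.float32)); print(m.sum(),k)
to([x,y,z],-1.66)
E
python3 j.py .5687 -.3798 .108 .073
```

```text
t 31.425 tcp [ 0.5655 -0.382   0.1919] w 1.005
R [[-0.094, -0.005, 0.996], [-0.996, 0.003, -0.094], [-0.003, -1.0, -0.005]] q [-0.63  0.32  1.64 -0.    1.19  1.03] F [-0.5  1.1  0. ]
2440 ((568.8159790039062, -379.76287841796875), 19.947132110595703)
shift [-0.0006  0.1185  0.0045] turn [ 0.006 -0.004 -0.004]
```

jog_arm([
  [-0.002,0.03,0.002,0.006,0,-0.004,1],
  [0,0.035,0,0,0,0,1],
  [0,0.03,0,0,0,0,1],
  [0,0.008,0,0,0,0,1],
  [0,0,0,0,0,0,1],
])

```text
time: 32.1
tool_pos: [0.5654, -0.3718, 0.0857]
tcp_rot: [-1.165, 1.279, -1.271]
wrist_force: [-0.5, -1.1, 0.9]
width: 0.994
```

```bash
python3 -c "
from h import *
st();to([.5688,-.3798,.073],-1.66)"
```

```text
t 32.1 tcp [ 0.5654 -0.3718  0.0857] w 0.994
R [[-0.09, -0.003, 0.996], [-0.996, 0.004, -0.09], [-0.004, -1.0, -0.003]] q [-0.62  0.4   1.73  0.    1.01  1.04] F [-0.5 -1.1  0.9]
shift [0.0077 0.0126 0.0042] turn [ 0.003 -0.001 -0.004]
```

jog_arm([
  [0.008,0.006,0.004,0.003,0,-0.004,1],
  [0,0.006,0,0,0,0,1],
  [0,0,0,0,0,0,1],
])

```text
time: 32.48
tool_pos: [0.5708, -0.3816, 0.0766]
tcp_rot: [-1.165, 1.27, -1.28]
wrist_force: [0.4, 0.5, -0.3]
width: 0.999
```

```bash
python3 -c "
from h import *
st();to([.5688,-.3798,.073],-1.66)"
```

```text
t 32.475 tcp [ 0.5708 -0.3816  0.0766] w 0.999
R [[-0.089, 0.004, 0.996], [-0.996, -0.004, -0.089], [0.004, -1.0, 0.005]] q [-0.63  0.42  1.72 -0.    0.99  1.04] F [ 0.4  0.5 -0.3]
shift [-0.0016  0.0036 -0.0022] turn [-0.005 -0.     0.004]
```

jog_arm([
  [-0.0015,0.0035,-0.002,-0.005,0,0.004,1],
  [0,0,0,0,0,0,0.2],
  [0,0,0,0,0,0,0.2],
  [0,0,0,0,0,0,0.2],
  [0,0,0,0,0,0,0.2],
  [0,0,0,0,0,0,0.2],
  [0,0,0,0,0,0,0.2],
  [0,0,0,0,0,0,0.2],
], force=30)

```text
time: 33.48
tool_pos: [0.5693, -0.3804, 0.074]
tcp_rot: [-1.165, 1.274, -1.276]
wrist_force: [0.3, -0.9, -0.7]
width: 0.502
```

```bash
python3 -c "
from h import *
st();to([.5605,.0715,.2],-1.66)"
```

```text
t 33.475 tcp [ 0.5693 -0.3804  0.074 ] w 0.502
R [[-0.09, 0.001, 0.996], [-0.996, -0.0, -0.09], [0.0, -1.0, 0.001]] q [-0.63  0.42  1.73  0.    0.99  1.03] F [ 0.3 -0.9 -0.7]
shift [-0.4493 -0.1262 -0.0492] turn [-0.001 -0.001  0.   ]
```

jog_arm([
  [0,-0.02,0,0,0,0,0.2],
  [0,-0.035,0,0,0,0,0.2],
  [0,-0.04,0,0,0,0,0.2],
  [-0.02,-0.02,-0.002,0,0,0,0.2],
  [-0.04,0,-0.0044,0,0,0,0.2],
  [-0.045,0,-0.005,0,0,0,0.2],
  [-0.045,0,-0.005,0,0,0,0.2],
  [-0.045,0,-0.005,0,0,0,0.2],
  [-0.045,0,-0.005,0,0,0,0.2],
  [-0.045,0,-0.005,0,0,0,0.2],
])

```text
time: 34.72
tool_pos: [0.5606, -0.0801, 0.1976]
tcp_rot: [-1.16, 1.279, -1.276]
wrist_force: [0.3, -0.5, -0.7]
width: 0.503
```

jog_arm([
  [-0.045,0,-0.005,0,0,0,0.2],
  [-0.045,0,-0.005,0,0,0,0.2],
  [-0.04,0,-0.004,0,0,0,0.2],
  [-0.03,0,-0.003,0,0,0,0.2],
  [0,0,0,0,0,0,0.2],
])

```text
time: 35.35
tool_pos: [0.5514, 0.0946, 0.1988]
tcp_rot: [-1.163, 1.277, -1.267]
wrist_force: [-0.7, -0.6, -1.4]
width: 0.501
```

```bash
python3 -c "
from h import *
st();to([.5605,.0715,.083],-1.66)"
```

```text
t 35.35 tcp [0.5514 0.0946 0.1988] w 0.501
R [[-0.087, -0.002, 0.996], [-0.996, 0.007, -0.087], [-0.007, -1.0, -0.002]] q [0.12 0.08 1.9  0.01 1.16 1.78] F [-0.7 -0.6 -1.4]
shift [0.0229 0.1156 0.0114] turn [ 0.002  0.002 -0.007]
```

jog_arm([
  [0.023,0,0.011,0.002,0,-0.007,0.2],
  [0,0.03,0,0,0,0,0.2],
  [0,0.035,0,0,0,0,0.2],
  [0,0.02,0,0,0,0,0.2],
  [0,0,0,0,0,0,0.2],
])

```text
time: 35.98
tool_pos: [0.5608, 0.0628, 0.1128]
tcp_rot: [-1.167, 1.271, -1.279]
wrist_force: [-0.5, 0.3, -1.4]
width: 0.503
```

```bash
python3 -c "
from h import *
st();to([.5605,.0715,.083],-1.66)"
```

```text
t 35.975 tcp [0.5608 0.0628 0.1128] w 0.503
R [[-0.089, 0.002, 0.996], [-0.996, -0.005, -0.089], [0.004, -1.0, 0.002]] q [ 0.07  0.18  1.97 -0.01  0.99  1.73] F [-0.5  0.3 -1.4]
shift [-0.0087  0.0297 -0.0012] turn [-0.002 -0.     0.004]
```

jog_arm([
  [-0.009,0.012,-0.002,-0.002,0,0.004,0.2],
  [0,0.01,0,0,0,0,0.2],
  [0,0,0,0,0,0,0.2],
])

```text
time: 36.35
tool_pos: [0.5613, 0.0708, 0.0916]
tcp_rot: [-1.162, 1.274, -1.278]
wrist_force: [-0.3, 0.4, -2.0]
width: 0.503
```

```bash
python3 -c "
from h import *
st();to([.5605,.0715,.083],-1.66)"
```

```text
t 36.35 tcp [0.5613 0.0708 0.0916] w 0.503
R [[-0.091, 0.003, 0.996], [-0.996, -0.0, -0.091], [-0.0, -1.0, 0.003]] q [ 0.08  0.2   1.98 -0.    0.95  1.74] F [-0.3  0.4 -2. ]
shift [-0.0006  0.0085 -0.0009] turn [-0.003 -0.002 -0.   ]
```

jog_arm([
  [0,0.005,-0.001,-0.003,0,0,0.2],
  [0,0.003,0,0,0,0,0.2],
  [0,0.001,0,0,0,0,0.2],
  [0,0,0,0,0,0,0.2],
])

```text
time: 36.85
tool_pos: [0.5613, 0.0713, 0.0832]
tcp_rot: [-1.163, 1.274, -1.277]
wrist_force: [-0.9, -0.7, -1.5]
width: 0.501
```

jog_arm([
  [0,0.0005,0,0,0,0,0.8],
  [0,0,0,0,0,0,1],
  [0,0,0,0,0,0,1],
  [0,0,0,0,0,0,1],
  [0,-0.03,0,0,0,0,1],
  [0,-0.05,0,0,0,0,1],
  [0,-0.05,0,0,0,0,1],
  [0,0,0,0,0,0,1],
])

```text
time: 37.85
tool_pos: [0.5613, 0.0713, 0.217]
tcp_rot: [-1.162, 1.274, -1.277]
wrist_force: [0.4, 0.2, -0.8]
width: 1.004
```

```bash
python3 j.py .470 -.3755 .117 .2
```

```text
t 37.85 tcp [0.5613 0.0713 0.217 ] w 1.004
R [[-0.091, 0.003, 0.996], [-0.996, 0.0, -0.091], [-0.0, -1.0, 0.003]] q [ 0.08  0.08  1.87 -0.    1.19  1.74] F [ 0.4  0.2 -0.8]
2119 ((561.0365600585938, 72.20407104492188), 20.156301498413086)
shift [ 0.4529  0.0145 -0.0488] turn [ 0.002 -0.002  0.   ]
```

Tall jar is placed at (0.561, 0.072). Next the squat jar.

jog_arm([
  [0.055,0,-0.006,0,0,0,1],
  [0.055,0,-0.006,0,0,0,1],
  [0.055,0,-0.006,0,0,0,1],
  [0.055,0,-0.006,0,0,0,1],
  [0.055,0,-0.006,0,0,0,1],
  [0.055,0,-0.006,0,0,0,1],
  [0.055,0,-0.006,0,0,0,1],
  [0.05,0,-0.006,0,0,0,1],
  [0,0,0,0,0,0,1],
])

```text
time: 39.02
tool_pos: [0.4628, -0.3663, 0.1973]
tcp_rot: [-1.176, 1.294, -1.255]
wrist_force: [0.5, 1.1, -0.4]
width: 1.001
```

```bash
python3 j.py .470 -.3755 .083 .049
```

```text
t 39.025 tcp [ 0.4628 -0.3663  0.1973] w 1.001
R [[-0.087, -0.022, 0.996], [-0.996, 0.01, -0.087], [-0.008, -1.0, -0.022]] q [-0.71  0.15  1.83 -0.01  1.18  0.95] F [ 0.5  1.1 -0.4]
3854 ((470.38677978515625, -374.6549987792969), 28.02008056640625)
shift [0.0118 0.1476 0.0114] turn [ 0.023  0.003 -0.01 ]
```

jog_arm([
  [0.012,0,0.011,0.023,0,-0.01,1],
  [0,0.03,0,0,0,0,1],
  [0,0.04,0,0,0,0,1],
  [0,0,0,0,0,0,1],
])

```text
time: 39.58
tool_pos: [0.4758, -0.3745, 0.1234]
tcp_rot: [-1.168, 1.266, -1.27]
wrist_force: [-0.9, 0.9, -0.8]
width: 1.002
```

```bash
python3 -c "
from h import *
st();to([.4704,-.375,.049],-1.66)"
```

```text
t 39.575 tcp [ 0.4758 -0.3745  0.1234] w 1.002
R [[-0.08, 0.003, 0.997], [-0.997, -0.0, -0.08], [0.0, -1.0, 0.003]] q [-0.71  0.24  1.88  0.    1.03  0.94] F [-0.9  0.9 -0.8]
shift [ 0.0009  0.0744 -0.0056] turn [-0.003  0.009  0.   ]
```

jog_arm([
  [0.001,0.01,-0.006,-0.003,0.009,0,1],
  [0,0.03,0,0,0,0,1],
  [0,0.02,0,0,0,0,1],
  [0,0.005,0,0,0,0,1],
  [0,0,0,0,0,0,1],
])

```text
time: 40.2
tool_pos: [0.4738, -0.3769, 0.0622]
tcp_rot: [-1.166, 1.265, -1.282]
wrist_force: [0.8, -0.6, 0.2]
width: 0.999
```

```bash
python3 -c "
from h import *
st();to([.4704,-.375,.049],-1.66)"
```

```text
t 40.2 tcp [ 0.4738 -0.3769  0.0622] w 0.999
R [[-0.088, 0.007, 0.996], [-0.996, -0.007, -0.087], [0.006, -1.0, 0.008]] q [-0.71  0.3   1.92 -0.    0.91  0.95] F [ 0.8 -0.6  0.2]
shift [-0.0016  0.0132 -0.0037] turn [-0.008  0.002  0.006]
```

jog_arm([
  [-0.0015,0.007,-0.0035,-0.008,0,0.006,1],
  [0,0.005,0,0,0,0,1],
  [0,0.001,0,0,0,0,1],
  [0,0,0,0,0,0,0.4],
  [0,0,0,0,0,0,0.4],
  [0,0,0,0,0,0,0.4],
  [0,0,0,0,0,0,0.4],
  [0,0,0,0,0,0,0.4],
  [0,0,0,0,0,0,0.4],
], force=30)

```text
time: 41.32
tool_pos: [0.4719, -0.3764, 0.0512]
tcp_rot: [-1.166, 1.27, -1.277]
wrist_force: [-0.6, -0.6, -0.2]
width: 0.688
```

```bash
python3 -c "
from h import *
st();to([.547,-.0673,.15],-1.66)"
```

```text
t 41.325 tcp [ 0.4719 -0.3764  0.0512] w 0.688
R [[-0.088, 0.003, 0.996], [-0.996, -0.002, -0.088], [0.002, -1.0, 0.003]] q [-0.71  0.32  1.93 -0.    0.9   0.94] F [-0.6 -0.6 -0.2]
shift [-0.3143 -0.0994  0.048 ] turn [-0.003  0.001  0.002]
```

jog_arm([
  [0,-0.02,0,-0.003,0,0.002,0.4],
  [0,-0.035,0,0,0,0,0.4],
  [0,-0.04,0,0,0,0,0.4],
  [-0.02,-0.01,0.003,0,0,0,0.4],
  [-0.04,0,0.006,0,0,0,0.4],
  [-0.045,0,0.007,0,0,0,0.4],
  [-0.045,0,0.007,0,0,0,0.4],
  [-0.045,0,0.007,0,0,0,0.4],
  [-0.045,0,0.007,0,0,0,0.4],
  [-0.04,0,0.006,0,0,0,0.4],
])

```text
time: 42.58
tool_pos: [0.5339, -0.0856, 0.1488]
tcp_rot: [-1.168, 1.294, -1.262]
wrist_force: [0.5, -0.8, -1.7]
width: 0.693
```

```bash
python3 -c "
from h import *
st();to([.548,-.0673,.06],-1.66)"
```

```text
t 42.575 tcp [ 0.5339 -0.0856  0.1488] w 0.693
R [[-0.093, -0.015, 0.996], [-0.996, 0.011, -0.093], [-0.009, -1.0, -0.016]] q [-0.21  0.1   1.98  0.01  1.08  1.45] F [ 0.5 -0.8 -1.7]
shift [-0.0187  0.0887  0.0137] turn [ 0.016 -0.004 -0.009]
```

jog_arm([
  [-0.018,0,0.013,0.016,0,-0.009,0.4],
  [0,0.03,0,0,0,0,0.4],
  [0,0.03,0,0,0,0,0.4],
  [0,0,0,0,0,0,0.4],
])

```text
time: 43.08
tool_pos: [0.5434, -0.0587, 0.0817]
tcp_rot: [-1.172, 1.28, -1.265]
wrist_force: [-0.1, -0.1, -2.2]
width: 0.691
```

```bash
python3 -c "
from h import *
st();to([.548,-.0673,.06],-1.66)"
```

```text
t 43.075 tcp [ 0.5434 -0.0587  0.0817] w 0.691
R [[-0.085, -0.009, 0.996], [-0.996, 0.004, -0.085], [-0.003, -1.0, -0.009]] q [-0.15  0.19  2.02  0.    0.94  1.5 ] F [-0.1 -0.1 -2.2]
shift [0.0083 0.0216 0.0055] turn [ 0.009  0.004 -0.003]
```

jog_arm([
  [0.008,0.006,0.005,0.009,0.004,-0.003,0.4],
  [0,0.006,0,0,0,0,0.4],
  [0,0,0,0,0,0,0.4],
])

```text
time: 43.45
tool_pos: [0.5485, -0.0673, 0.0702]
tcp_rot: [-1.164, 1.273, -1.276]
wrist_force: [0.3, 0.2, -1.6]
width: 0.69
```

```bash
python3 -c "
from h import *
st();to([.548,-.0673,.06],-1.66)"
```

```text
t 43.45 tcp [ 0.5485 -0.0673  0.0702] w 0.69
R [[-0.089, 0.002, 0.996], [-0.996, -0.0, -0.089], [0.0, -1.0, 0.002]] q [-0.17  0.21  2.02  0.    0.91  1.49] F [ 0.3  0.2 -1.6]
shift [ 0.      0.0102 -0.0005] turn [-0.002 -0.     0.   ]
```

jog_arm([
  [0,0.005,0,0,0,0,0.4],
  [0,0.004,0,0,0,0,0.4],
  [0,0.001,0,0,0,0,0.4],
  [0,0,0,0,0,0,0.4],
])

```text
time: 43.95
tool_pos: [0.5497, -0.0678, 0.0611]
tcp_rot: [-1.162, 1.271, -1.278]
wrist_force: [0.6, 0.3, -1.9]
width: 0.692
```

jog_arm([
  [0,0.0012,-0.001,0,0,0,0.4],
  [0,0,0,0,0,0,0.8],
  [0,0,0,0,0,0,1],
  [0,0,0,0,0,0,1],
  [0,0,0,0,0,0,1],
  [0,-0.02,0,0,0,0,1],
  [0,-0.05,0,0,0,0,1],
  [0,-0.05,0,0,0,0,1],
  [0,-0.05,0,0,0,0,1],
  [0,0,0,0,0,0,1],
])

```text
time: 45.2
tool_pos: [0.548, -0.0676, 0.2354]
tcp_rot: [-1.162, 1.271, -1.278]
wrist_force: [-0.3, -0.3, 0.5]
width: 0.997
```

```bash
python3 j.py .5 -.3 .092 .25
```

```text
t 45.2 tcp [ 0.548  -0.0676  0.2354] w 0.997
R [[-0.09, 0.005, 0.996], [-0.996, -0.001, -0.09], [0.0, -1.0, 0.005]] q [-0.17  0.04  1.88  0.    1.22  1.49] F [-0.3 -0.3  0.5]
3500 ((559.3275146484375, -4.6520771980285645), 90.69517517089844)
shift [ 0.2359 -0.0175 -0.0252] turn [-0.    -0.001 -0.   ]
```

jog_arm([
  [0.05,0,-0.005,0,0,0,1],
  [0.055,0,-0.006,0,0,0,1],
  [0.055,0,-0.006,0,0,0,1],
  [0.055,0,-0.006,0,0,0,1],
  [0,0,0,0,0,0,1],
])

```text
time: 45.88
tool_pos: [0.4992, -0.2822, 0.2228]
tcp_rot: [-1.171, 1.284, -1.263]
wrist_force: [-1.2, 0.3, -0.2]
width: 1.001
```

```bash
python3 - <<'E'
from h import *
st(); c=read_camera("top"); P=pts(c); s=read_camera("scene")
cv2.imwrite("pics/end.png",np.hstack([cv2.resize(c["img"][110:250,160:340],(400,311)),cv2.resize(s["img"][130:280,170:410],(400,311))]))
for n,zz,cy in (("tall",.117,.072),("squat",.092,-.067),("dish",.026,.007)):
  k=(abs(P[...,2]-zz)<.006)&(abs(P[...,0]-(.555 if n!="dish" else .522))<(.05 if n!="dish" else .028))&(abs(P[...,1]-cy)<(.045 if n!="dish" else .028))
  print(n,k.sum(),cv2.minEnclosingCircle((P[k][:,:2]*1000).astype(np.float32)),P[k].mean(0).round(4))
for t in ["hemostat_open","vial","hemostat_shut"]:
  print(t,[(round(o["p"],2),ray(c,o["location"],.012).round(3)[:2]) for o in spotter.spot_point(c,t)[:3]])
E
```

```text
t 45.875 tcp [ 0.4992 -0.2822  0.2228] w 1.001
R [[-0.086, -0.011, 0.996], [-0.996, 0.006, -0.086], [-0.005, -1.0, -0.012]] q [-0.56  0.1   1.84 -0.    1.22  1.1 ] F [-1.2  0.3 -0.2]
tall 231 ((560.8473510742188, 70.01173400878906), 19.926376342773438) [0.5601 0.0701 0.1168]
squat 431 ((547.5172729492188, -68.59923553466797), 27.9648380279541) [ 0.5475 -0.0684  0.0919]
dish 241 ((522.190185546875, 6.295172691345215), 22.245758056640625) [0.522  0.0066 0.026 ]
hemostat_open [(0.66, array([0.619, 0.06 ])), (0.56, array([0.523, 0.005]))]
vial [(0.6, array([ 0.656, -0.007]))]
hemostat_shut [(0.89, array([0.481, 0.379])), (0.8, array([0.368, 0.101])), (0.66, array([0.701, 0.4  ]))]
```

View pics/end.png

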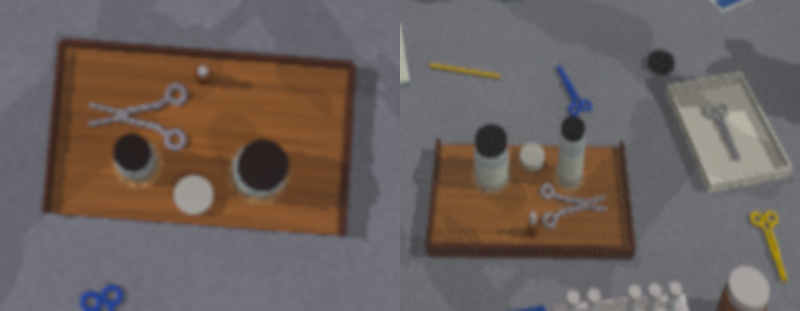

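Both jars stand upright on their inlays, the shut hemostat lies in the tray, and the open hemostat, dish and vial are where they started. Everything is released, so I'm handing in.

```bash
python3 -c "
from h import *
print(bot.finish_job())"
```

```text
the job is handed in; nothing more can be done
None
```

I moved both jars to the mat, laid the shut hemostat in the tray, and put each jar back on its own inlay. The job was handed in at about 46 s of the 138 s allowed; it gives no verdict.

These are the last camera checks before handing in:

| Thing | Measured position (m) | Check |
|---|---|---|
| Tall jar | (0.561, 0.070) | about 2 mm from the small inlay's centre |
| Squat jar | (0.5475, -0.0685) | about 1.5 mm from the large inlay's centre |
| Shut hemostat | (0.481, 0.38) | flat, lengthwise, within about 6 mm of the tray's centre |
| Open hemostat, dish, vial | readings within a few mm of the first ones | not disturbed |

Both jars were upright, the gripper was open and clear, and no check failed. The network's single-point reports were up to about 10 mm off, for example for the small inlay. I used its outlines and the depth readings instead. It also kept reporting the blue and yellow look-alikes as the shut hemostat; I left both alone.

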